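Sweep the marked nuts off the take-off tray into the bin

TASK

The five low hexagon nuts on the take-off tray are marked and finished: sweep them along the tray with the fingers, over the open end and down the lip, so that all five lie in the grey bin. Only push them; do not pick up or carry any. Leave the long coupling nut standing where it is on the tray, it is still to be marked, and do not disturb the label roll, the mouse or the scanner.

Things in the scene. Friction and masses are not known exactly. Their poses are not given: they have to be found in the camera images.
- tray: Aluminium sheet tray on four legs; fixed. Origin on the bench under its middle; x across, y along it, z up. Flat floor 115 mm above the bench, inside 180 mm wide (x -90 to 90) and 320 mm long (y -160 to 160). Rims 25 mm high, 3 mm thick on both long sides and across the +y end, inner faces at those limits. The -y end is open, with a lip sloping down over the bin.
- tray_edge (a point): Middle of the bend at the tray's open end (tray y = -160 mm), at floor height. From here the floor turns down into a lip 36 mm long, 55 degrees steep, with low side cheeks: a nut pushed until its centre is past the bend tips over and slides into the bin by itself.
- bin: Open grey plastic bin on the bench under the lip, square to the tray; fixed. Outside 226 mm (x, across the tray) by 150 mm (y, along it) by 75 mm high, walls and bottom 4 mm. Origin at the centre of its underside, 235 mm from the tray's origin towards tray -y; axes parallel to the tray's.
- nut1: one of the five low dark steel hexagon nuts lying flat on the tray: 36 mm across flats, 42 mm across corners, 20 mm high, bored through, about 0.11 kg; origin at its centre, half-way up, z up along the bore
- nut2: one of the five low dark steel hexagon nuts lying flat on the tray: 36 mm across flats, 42 mm across corners, 20 mm high, bored through, about 0.11 kg; origin at its centre, half-way up, z up along the bore
- nut3: one of the five low dark steel hexagon nuts lying flat on the tray: 36 mm across flats, 42 mm across corners, 20 mm high, bored through, about 0.11 kg; origin at its centre, half-way up, z up along the bore
- nut4: one of the five low dark steel hexagon nuts lying flat on the tray: 36 mm across flats, 42 mm across corners, 20 mm high, bored through, about 0.11 kg; origin at its centre, half-way up, z up along the bore
- nut5: one of the five low dark steel hexagon nuts lying flat on the tray: 36 mm across flats, 42 mm across corners, 20 mm high, bored through, about 0.11 kg; origin at its centre, half-way up, z up along the bore
- coupling: The long coupling nut of the same dark steel that stands on end near the closed end of the tray, behind the low nuts: 30 mm across flats, 35 mm across corners, 60 mm high, about 0.25 kg; origin at the centre of its underside, z up. It must stay.
- roll: Bystander on the bench beyond the tray: roll of white labels standing on its end, 90 mm across, 55 mm high; origin at the centre of its underside
- mouse: Bystander on the bench beyond the tray: black computer mouse, 62 by 108 by 32 mm; origin at the centre of its underside
- scanner: Bystander on the bench beyond the closed end of the tray: black hand scanner upright in its grey cradle, 85 by 110 mm, about 160 mm high; origin at the centre of its underside

How it is judged:
By the outcome, as a careful person would: the job done as asked, in the order asked, and still so for the second after the job is handed in, with the robot touching nothing.
It also fails if it takes over 56 s, if anything falls off the work surface, if the arm or the gripper's body presses on something with over 40 N, if the wrist force passes 120 N, or if a joint passes its speed limit or range.

ROBOT

A 6-joint arm with a two-finger parallel gripper is mounted at the origin on the work surface. World frame = base frame: x ahead of the robot, y to its left, z up, the work surface at z = 0. Lengths are in m, angles in rad, forces in N, time in s.
With the tool pointing down it reaches from about 0.225 to 0.875 m from the base axis. Payload 3.4 kg.
Tool frame: the origin (TCP) lies at the very end of the fingers, on their centre line; the grasp point (between the pads) lies 19 mm behind it; z points along the fingers, y is the line along which they close (so a half turn about z gives the same grasp; the last joint's range is limited). The gripper opens to 85 mm and grips with 20 to 120 N. Pads are 22 mm wide; open, the fingers measure 114 mm over their backs; the gripper's body (76 mm by 85 mm) begins 54 mm behind the grasp point. The pads swing forward as they close: fully open they stand 13 mm farther back than shut.
Start: joints at [-1.424, 0.276, 1.505, -0, 1.361, -0.121], TCP at [0.152, -0.555, 0.231] pointing down, gripper open.
Joint ranges: [-2.89, 2.89], [-0.75, 2.08], [0.22, 2.7], [-1.18, 4.32], [0.11, 2.71], [-2.7, 2.7]. Speed limits (rad/s): [2.57, 2.57, 3.14, 3.14, 3.14, 3.14].

INTERFACE

Orientations are given as a unit quaternion [w, x, y, z].
In Python, from rig import get_state, optics, sign_off gives the robot as it stands.
- The arm moves only by the tool send_rows, never from a script. Its argument "increments" is a list of rows, each an object with "gripper": the gripper's target within -1 to 1 (shut at 1, half-way at 0, fully open at -1); "linear": the shift along the world's x, y, z in m, a list of three; "delta_rot": the turn, a rotation vector about the world's x, y, z in rad, a list of three. In form: [{"gripper": gripper, "linear": [dx, dy, dz], "delta_rot": [rx, ry, rz]}, ...]. A call has 1 to 8 rows; each row is the pose to reach, as a shift and turn from the pose commanded when the call began; what a row does not reach only later rows make up. A row lasts 1/10 s, in which the tool goes at most 50 mm and 8.59 degrees, less where a joint would pass 70% of its speed; a pose out of reach is approached as far as the arm can. A call with a gripper value outside its range is refused whole. The fingers move at their own pace and stop on an object; "newtons" is the grip in N (left out, the last holds). Time passes only in rows, so rows that repeat a pose let the fingers close. It gives the time, the measured TCP pose, the force, the opening and the grip force at its end, in the units of the state.
- get_state(): the state, without advancing time (a new reading comes with each control period).
- optics.get_image(name): name is "scene" or "top" or "wrist"; returns a dict with "pixels" (400x640x3 uint8, blue, green, red), "K" (3x3 intrinsics, pixels), "rvec" (rotation vector, rad) and "tvec" (3), from world to camera coordinates, as OpenCV has them; the wrist camera has in their place "T_tool_cam" (4x4, takes a point from camera to tool coordinates, whose origin is the TCP and whose axes are the flange's). Camera axes: x right, y down, z forward; pixel columns grow to the right and rows downward; lengths in m; the calibration is good to about 2 mm. A picture is of the moment at which its call begins: read the wrist's pose just before it. There is no depth.
- sign_off(): hands the job in; it is judged then, once.
The state is a dict: "clock": time; "qpos": joint angles; "qd": joint speeds; "effort": joint torques, N m; "position": TCP position; "ee_rot": TCP orientation; "contact_force": force on the tool from outside, world axes, zero at the start; "moment": the same for the moment, N m; "width": finger opening in m; "gripper_force": force on a finger pad.
Only numpy, scipy, OpenCV 4.12 (cv2) and the standard library are available. Lean on these libraries where they do the work, as an engineer would, in place of code of your own. Each camera call takes 0.05 s, during which the arm holds its last target. There are 200 camera calls.

## Working session

There is one attempt and no reset: what is moved stays moved. The work goes in short steps, Python scripts to look and compute and a tool call to move; the robot and the scene stay as the last step left them, time stands still between calls to the robot, and variables do not carry over. Pictures are saved under pics/ and viewed, at most 10 in all, crops included, and the job is handed in when it is done.

Besides the shell and the picture viewer there is one more tool, called after ">>>" as name([rows], argument=value, ...), one row to a line, values as JSON. send_rows: Moves the arm, as the interface text tells. Its arguments: {"type":"object","properties":{"increments":{"type":"array"},"newtons":{"type":"number"}},"required":["increments"]}

```bash
mkdir -p pics; ls
cat > h.py <<'E'
import cv2,numpy as np
from rig import get_state,optics
def shot(n,f):
    d=optics.get_image(n); cv2.imwrite('pics/'+f,d['pixels']); return d
def ray(d,u,v,z):
    R=cv2.Rodrigues(np.array(d['rvec'],float))[0]; t=np.array(d['tvec'],float).ravel()
    p=cv2.undistortPoints(np.array([[[u,v]]],float),np.array(d['K'],float),None)[0,0]
    c=-R.T@t; r=R.T@np.array([p[0],p[1],1]); return c+r*(z-c[2])/r[2]
E
python3 - <<'E'
from h import *
s=get_state(); print(s)
import pickle
D={n:shot(n,n+'0.png') for n in('top','scene')}
pickle.dump(D,open('d0.pkl','wb'))
for n in D: print(n,D[n]['K'],D[n]['rvec'],D[n]['tvec'])
E
```

```text
pics
{'clock': 0.0, 'qpos': array([-1.42399027e+00,  2.76592153e-01,  1.50615628e+00, -7.42624015e-06,
        1.36069706e+00, -1.20980237e-01]), 'qd': array([-0.00235216,  0.00141225, -0.00032241, -0.00104897, -0.00045047,
       -0.00059475]), 'effort': array([-3.59435571e-04, -4.16772902e+01, -2.45808417e+01,  8.96043218e-06,
        1.10517000e-02,  3.81998476e-06]), 'position': array([ 0.15206705, -0.55396742,  0.23043212]), 'ee_rot': array([-9.26293736e-04,  9.91049167e-01,  1.33494160e-01, -1.55928650e-05]), 'contact_force': array([-0.02029216,  1.04761448, -0.24939682]), 'moment': array([ 0.00020021,  0.05523923, -0.03602033]), 'gripper_force': 0.0, 'width': 0.08522696406768072}
top [[458.04669501   0.         323.35933877]
 [  0.         458.04669501 202.80363575]
 [  0.           0.           1.        ]] [ 2.12932593 -2.17757489  0.07610287] [0.09065561 0.63630111 0.89579679]
scene [[484.04032149   0.         315.50439446]
 [  0.         484.04032149 199.66659883]
 [  0.           0.           1.        ]] [ 2.12123268  0.8529052  -0.39035076] [-0.48866295 -0.16589842  1.34862121]
```

View pics/top0.png

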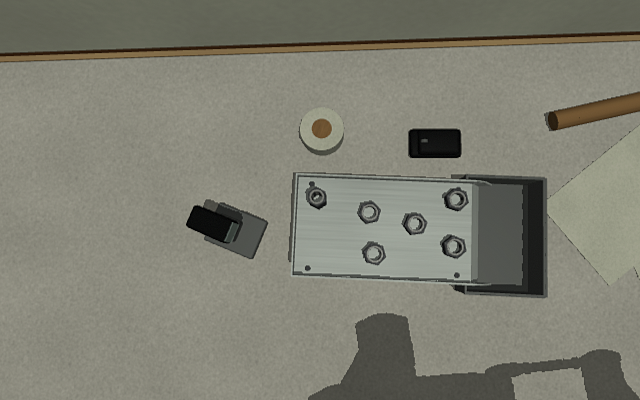

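View pics/scene0.png

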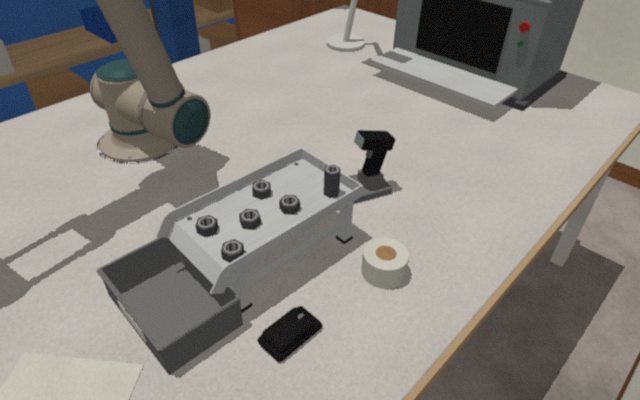

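The top view shows five low nuts at about (369,212), (414,223), (456,198), (453,246) and (374,253). The coupling's top is at (316,197), the closed end is on the left, the bend is near column 473, and the bin is on the right. The roll is at (321,130), the mouse at (435,143) and the scanner at (225,228). The scene view agrees.

Run:
```python
from h import *
import pickle
D=pickle.load(open('d0.pkl','rb'));d=D['top'];im=d['pixels']
g=cv2.cvtColor(im,cv2.COLOR_BGR2GRAY)
# nuts: dark inside floor area
m=np.zeros_like(g); m[184:272,300:470]=(g[184:272,300:470]<125)*255
n,l,st,c=cv2.connectedComponentsWithStats(m)
for i in range(1,n):
    if st[i,4]>15:
        (p,r)=cv2.minEnclosingCircle(np.argwhere(l==i)[:,::-1].astype(np.float32))
        print(st[i],p,r,ray(d,*p,.135).round(4))
# bright tray region
b=cv2.morphologyEx(((g>140)*255).astype(np.uint8),cv2.MORPH_OPEN,np.ones((3,3)))
for u,v in [(295,174),(292,276)]: print('rimtop corner',ray(d,u,v,.14).round(4))
for v in (190,215,260): print(v,g[v,284:302],g[v,462:484])
for u in (340,420,460): print(u,g[168:190,u],g[262:288,u])
for u,v in [(547,177),(547,296)]: print('bin',ray(d,u,v,.075).round(4))
cv2.imwrite('pics/crop.png',cv2.resize(im[160:305,280:560],None,fx=2.8,fy=2.8,interpolation=cv2.INTER_CUBIC))
```

```text
[305 184  22  26 374] (315.0555419921875, 196.07777404785156) 13.510934829711914 [0.6404 0.0881 0.135 ]
[442 187  27  25 383] (455.0, 198.0) 13.601571083068848 [ 0.6307 -0.163   0.135 ]
[357 200  24  24 299] (368.0, 211.5) 12.419842720031738 [ 0.6101 -0.0067  0.135 ]
[401 212  26  23 331] (414.0, 222.5) 13.086352348327637 [ 0.5884 -0.0882  0.135 ]
[440 234  27  25 371] (453.0, 245.5) 13.756916999816895 [ 0.546  -0.1553  0.135 ]
[361 241  25  25 295] (372.8636474609375, 252.86363220214844) 12.821990013122559 [ 0.536  -0.0131  0.135 ]
[305 265   6   6  29] (307.5, 267.5) 2.9155757427215576 [0.5124 0.104  0.135 ]
rimtop corner [0.6809 0.1234 0.14  ]
rimtop corner [0.4982 0.1314 0.14  ]
190 [131 133 137 138 136 137 143 148  66  67  82 160 122  66 165 155 152 152] [109 110 145 162 157 153 152 151 153 152 103 108 109 109 106 109  96  78
  81  80  81  81]
215 [141 142 138 134 137 144 143  64  71 103 164  97  93 169 160 160 159 159] [147 147 148 148 147 147 146 147 148 136 105 113 112 111 109 111  86  82
  82  83  83  83]
260 [138 138 138 140 122  64  72 129 169  80 117 165 159 160 158 159 160 161] [158 159 159 159 158 158 159 161 159 119 112 114 114 114 113 106  83  85
  85  86  85  86]
340 [137 136 138 143 146  90  95 150 113  59 114 148 146 144 145 147 148 149
 147 147 150 153] [162 160 158 158 158 156 156 160 157 157 162 170 110  73  70 146 161 143
 138 138 141 140 141 140 142 143]
420 [131 134 135 138 137 137 138 145  92  78 154 118  64  97 149 153 147 147
 149 152 153 152] [159 159 157 157 157 157 158 158 156 156 156 156 155 154 157 168 110  71
  48 154 170 142 136 140 142 143]
460 [143 142 139 142 144 147  97  70  76  81  32 108 142  92  52 140 156 151
 156 124  82  60] [157 157 162 160 159 160 161 158 158 158 157 160 166 170 168 162 160 168
 108  70  71 161 130  50  19  25]
bin [ 0.6734 -0.3554  0.075 ]
bin [ 0.4486 -0.3397  0.075 ]
```

View pics/crop.png

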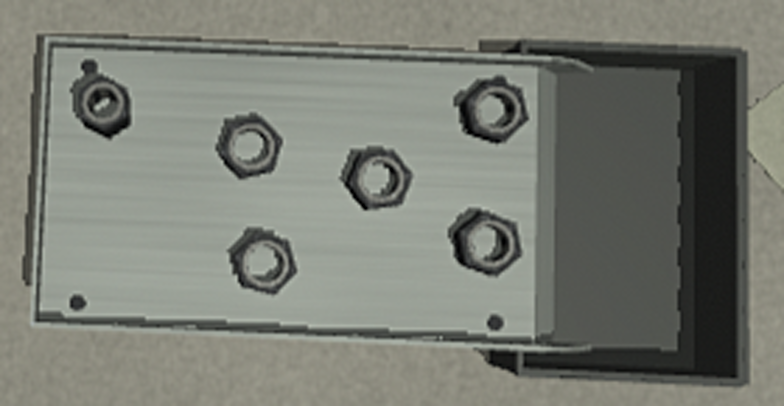

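The crop shows the top of the coupling's bore at about full-frame (317,197.5). The bend is at column ~472, and the lip hangs over the bin. Next I convert these points to the tray frame.

Run:
```python
from h import *
import pickle
D=pickle.load(open('d0.pkl','rb'));d=D['top']
a=ray(d,295,174,.14);b=ray(d,292,276,.14)
print('bend',ray(d,472,190,.115),ray(d,471.2,260,.115))
# long edges (rim-top outer) at two columns
t1,t2=ray(d,340,174.6,.14),ray(d,460,176,.14); u1,u2=ray(d,340,278.5,.14),ray(d,420,282,.14)
for p,q in((t1,t2),(u1,u2)): v=p-q; print('edge ang',np.degrees(np.arctan2(v[0],v[1])))
v=a-b; print('end ang',np.degrees(np.arctan2(-v[1],v[0])))
th=np.radians(2.5); ex=np.array([np.cos(th),-np.sin(th)]); ey=np.array([np.sin(th),np.cos(th)])
o=(a[:2]+b[:2])/2-.163*ey; print('origin',o,'edge',o-.16*ey,ex,ey)
# nut bore/top-ring centres from crop
for n,(x,y) in dict(A=(496,111),B=(250,145),C=(379,179),D=(488,241),E=(265,262)).items():
    p=ray(d,280+x/2.8,160+y/2.8,.135)[:2]; print(n,p.round(4),(1000*np.array([(p-o)@ex,(p-o)@ey])).round(1))
p=ray(d,317.1,197.5,.175)[:2]; print('coup',p,(1000*np.array([(p-o)@ex,(p-o)@ey])).round(1))
```

```text
bend [ 0.64687346 -0.19983048  0.115     ] [ 0.51933803 -0.19156982  0.115     ]
edge ang 2.1756352451650645
edge ang 3.5490344950772563
end ang 2.4941956618841954
origin [ 0.5824606  -0.03542449] edge [ 0.5754815 -0.1952722] [ 0.99904822 -0.04361939] [0.04361939 0.99904822]
A [ 0.6277 -0.1667] [  50.9 -129.2]
B [ 0.6095 -0.009 ] [25.9 27.6]
C [ 0.5858 -0.0905] [  5.8 -54.9]
D [ 0.545  -0.1575] [ -32.1 -123.6]
E [ 0.5347 -0.0162] [-48.6  17.1]
coup [0.63306297 0.08262693] [ 45.4 120.1]
```

>>> send_rows([
  {"gripper":0.5,"linear":[0.03,0.027,0],"delta_rot":[0,0,0.09]},
  {"gripper":0.5,"linear":[0.065,0.059,0],"delta_rot":[0,0,0.18]},
  {"gripper":0.5,"linear":[0.1,0.09,0],"delta_rot":[0,0,0.27]},
  {"gripper":0.5,"linear":[0.135,0.121,0],"delta_rot":[0,0,0.36]},
  {"gripper":0.5,"linear":[0.17,0.153,0],"delta_rot":[0,0,0.45]},
  {"gripper":0.5,"linear":[0.205,0.184,0],"delta_rot":[0,0,0.54]},
  {"gripper":0.5,"linear":[0.24,0.216,0],"delta_rot":[0,0,0.63]},
  {"gripper":0.5,"linear":[0.275,0.247,0],"delta_rot":[0,0,0.72]},
])

```text
clock: 0.9
position: [0.4281, -0.3058, 0.2311]
ee_rot: [-0.0, 0.88, 0.476, -0.0]
contact_force: [1.0, -0.6, -0.1]
width: 0.0216
gripper_force: 0.0
```

>>> send_rows([
  {"gripper":0.5,"linear":[0.035,0.0315,0],"delta_rot":[0,0,0.09]},
  {"gripper":0.5,"linear":[0.07,0.063,0],"delta_rot":[0,0,0.18]},
  {"gripper":0.5,"linear":[0.105,0.0945,0],"delta_rot":[0,0,0.27]},
  {"gripper":0.5,"linear":[0.14,0.126,0],"delta_rot":[0,0,0.36]},
  {"gripper":0.5,"linear":[0.175,0.157,0],"delta_rot":[0,0,0.45]},
  {"gripper":0.5,"linear":[0.202,0.182,0],"delta_rot":[0,0,0.537]},
  {"gripper":0.5,"linear":[0.202,0.182,0],"delta_rot":[0,0,0.537]},
  {"gripper":0.5,"linear":[0.202,0.182,0],"delta_rot":[0,0,0.537]},
])

```text
clock: 1.7
position: [0.629, -0.1249, 0.2303]
ee_rot: [-0.001, 0.723, 0.691, -0.001]
contact_force: [0.1, -0.1, 0.5]
width: 0.0215
gripper_force: 0.0
```

>>> send_rows([
  {"gripper":0.5,"linear":[0,0,-0.04],"delta_rot":[0,0,0]},
  {"gripper":0.5,"linear":[0,0,-0.075],"delta_rot":[0,0,0]},
  {"gripper":0.5,"linear":[0,0,-0.095],"delta_rot":[0,0,0]},
  {"gripper":0.5,"linear":[0,0,-0.105],"delta_rot":[0,0,0]},
  {"gripper":0.5,"linear":[0,0,-0.11],"delta_rot":[0,0,0]},
  {"gripper":0.5,"linear":[0,0,-0.11],"delta_rot":[0,0,0]},
])

```text
clock: 2.3
position: [0.629, -0.1263, 0.1216]
ee_rot: [0.0, 0.724, 0.69, 0.0]
contact_force: [-0.1, -0.0, 0.3]
width: 0.0214
gripper_force: 0.0
```

Run:
```python
from h import *
d=shot('top','a.png')['pixels'];s=shot('scene','b.png')['pixels']
a=cv2.resize(d[160:310,280:560],(560,300));b=cv2.resize(s[130:370,80:420],(400,282))
c=np.zeros((590,560,3),np.uint8);c[:300]=a;c[302:584,:400]=b
cv2.imwrite('pics/ab.png',c)
```

```text
(no output)
```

View pics/ab.png

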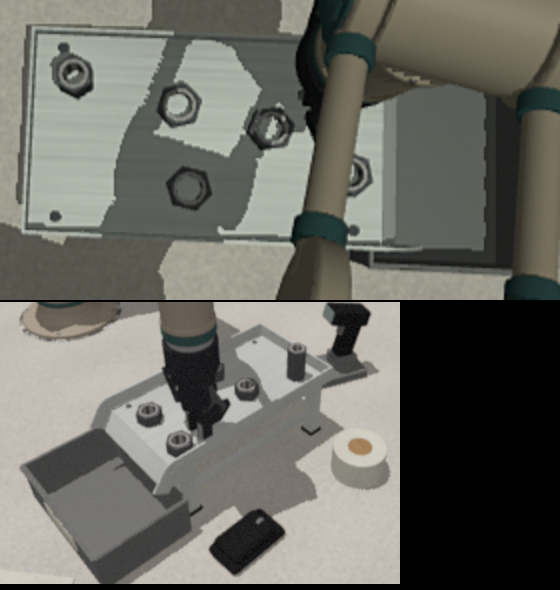

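The rake stands just behind nut A with nothing else touched. I'll push A over the bend.

>>> send_rows([
  {"gripper":0.5,"linear":[-0.0004,-0.009,0],"delta_rot":[0,0,0]},
  {"gripper":0.5,"linear":[-0.0008,-0.018,0],"delta_rot":[0,0,0]},
  {"gripper":0.5,"linear":[-0.0012,-0.027,0],"delta_rot":[0,0,0]},
  {"gripper":0.5,"linear":[-0.0017,-0.036,0],"delta_rot":[0,0,0]},
  {"gripper":0.5,"linear":[-0.0021,-0.045,0],"delta_rot":[0,0,0]},
  {"gripper":0.5,"linear":[-0.0025,-0.054,0],"delta_rot":[0,0,0]},
  {"gripper":0.5,"linear":[-0.003,-0.063,0],"delta_rot":[0,0,0]},
  {"gripper":0.5,"linear":[-0.0033,-0.07,0],"delta_rot":[0,0,0]},
])

```text
clock: 3.2
position: [0.6257, -0.1967, 0.1211]
ee_rot: [0.0, 0.723, 0.691, -0.0]
contact_force: [0.5, 0.3, -0.0]
width: 0.0213
gripper_force: 0.0
```

>>> send_rows([
  {"gripper":0.5,"linear":[0,0,0],"delta_rot":[0,0,0]},
  {"gripper":0.5,"linear":[0,0.001,0.045],"delta_rot":[0,0,0]},
  {"gripper":0.5,"linear":[0,0.002,0.07],"delta_rot":[0,0,0]},
])

```text
clock: 3.5
position: [0.6264, -0.1936, 0.1932]
ee_rot: [0.001, 0.723, 0.691, 0.0]
contact_force: [0.6, 0.1, 0.4]
width: 0.0212
gripper_force: 0.0
```

Run:
```python
from h import *
s=shot('scene','c.png')['pixels']
cv2.imwrite('pics/c.png',cv2.resize(s[130:370,80:420],(510,360)))
print(get_state()['position'])
```

```text
[ 0.62860486 -0.19426902  0.19794845]
```

View pics/c.png

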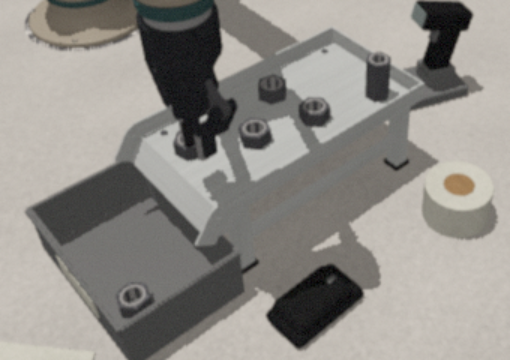

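Nut A lies in the bin. Next is nut D.

>>> send_rows([
  {"gripper":0.5,"linear":[-0.03,0.028,0],"delta_rot":[0,0,0]},
  {"gripper":0.5,"linear":[-0.06,0.055,0],"delta_rot":[0,0,0]},
  {"gripper":0.5,"linear":[-0.0814,0.072,0],"delta_rot":[0,0,0]},
  {"gripper":0.5,"linear":[-0.0814,0.072,0],"delta_rot":[0,0,0]},
  {"gripper":0.5,"linear":[-0.0814,0.072,-0.03],"delta_rot":[0,0,0]},
  {"gripper":0.5,"linear":[-0.0814,0.072,-0.058],"delta_rot":[0,0,0]},
  {"gripper":0.5,"linear":[-0.0814,0.072,-0.07],"delta_rot":[0,0,0]},
  {"gripper":0.5,"linear":[-0.0814,0.072,-0.07],"delta_rot":[0,0,0]},
])

```text
clock: 4.35
position: [0.5437, -0.1214, 0.1195]
ee_rot: [-0.002, 0.723, 0.691, -0.001]
contact_force: [-0.3, -0.1, -0.0]
width: 0.0214
gripper_force: 0.0
```

>>> send_rows([
  {"gripper":0.5,"linear":[-0.0004,-0.009,0],"delta_rot":[0,0,0]},
  {"gripper":0.5,"linear":[-0.0008,-0.018,0],"delta_rot":[0,0,0]},
  {"gripper":0.5,"linear":[-0.0012,-0.027,0],"delta_rot":[0,0,0]},
  {"gripper":0.5,"linear":[-0.0017,-0.036,0],"delta_rot":[0,0,0]},
  {"gripper":0.5,"linear":[-0.0021,-0.045,0],"delta_rot":[0,0,0]},
  {"gripper":0.5,"linear":[-0.0025,-0.054,0],"delta_rot":[0,0,0]},
  {"gripper":0.5,"linear":[-0.003,-0.063,0],"delta_rot":[0,0,0]},
  {"gripper":0.5,"linear":[-0.0033,-0.07,0],"delta_rot":[0,0,0]},
])

```text
clock: 5.15
position: [0.541, -0.1926, 0.1213]
ee_rot: [0.0, 0.723, 0.691, -0.0]
contact_force: [-0.2, 0.6, -0.4]
width: 0.0215
gripper_force: 0.0
```

>>> send_rows([
  {"gripper":0.5,"linear":[0,0,0],"delta_rot":[0,0,0]},
  {"gripper":0.5,"linear":[0,0.001,0.045],"delta_rot":[0,0,0]},
  {"gripper":0.5,"linear":[0,0.002,0.07],"delta_rot":[0,0,0]},
  {"gripper":0.5,"linear":[0,0.002,0.07],"delta_rot":[0,0,0]},
])

```text
clock: 5.55
position: [0.5435, -0.1903, 0.1954]
ee_rot: [0.004, 0.723, 0.691, 0.002]
contact_force: [0.1, 0.0, 0.0]
width: 0.0217
gripper_force: 0.0
```

Run:
```python
from h import *
s=shot('scene','d.png')['pixels']
cv2.imwrite('pics/d.png',cv2.resize(s[130:370,80:420],(510,360)))
print(get_state()['position'])
```

```text
[ 0.54224694 -0.18973532  0.19323735]
```

View pics/d.png

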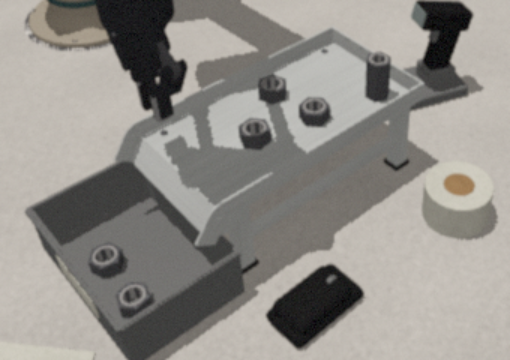

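D is in the bin too, and the others are unmoved. Next is nut C.

>>> send_rows([
  {"gripper":0.5,"linear":[0.015,0.045,0],"delta_rot":[0,0,0]},
  {"gripper":0.5,"linear":[0.03,0.09,0],"delta_rot":[0,0,0]},
  {"gripper":0.5,"linear":[0.0466,0.136,0],"delta_rot":[0,0,0]},
  {"gripper":0.5,"linear":[0.0466,0.136,0],"delta_rot":[0,0,0]},
  {"gripper":0.5,"linear":[0.0466,0.136,-0.03],"delta_rot":[0,0,0]},
  {"gripper":0.5,"linear":[0.0466,0.136,-0.058],"delta_rot":[0,0,0]},
  {"gripper":0.5,"linear":[0.0466,0.136,-0.07],"delta_rot":[0,0,0]},
  {"gripper":0.5,"linear":[0.0466,0.136,-0.07],"delta_rot":[0,0,0]},
])

```text
clock: 6.4
position: [0.5856, -0.0534, 0.1186]
ee_rot: [-0.003, 0.723, 0.691, -0.002]
contact_force: [-0.7, -1.4, 0.8]
width: 0.0214
gripper_force: 0.0
```

>>> send_rows([
  {"gripper":0.5,"linear":[-0.0004,-0.009,0],"delta_rot":[0,0,0]},
  {"gripper":0.5,"linear":[-0.0008,-0.018,0],"delta_rot":[0,0,0]},
  {"gripper":0.5,"linear":[-0.0012,-0.027,0],"delta_rot":[0,0,0]},
  {"gripper":0.5,"linear":[-0.0017,-0.036,0],"delta_rot":[0,0,0]},
  {"gripper":0.5,"linear":[-0.0021,-0.045,0],"delta_rot":[0,0,0]},
  {"gripper":0.5,"linear":[-0.0025,-0.054,0],"delta_rot":[0,0,0]},
  {"gripper":0.5,"linear":[-0.003,-0.063,0],"delta_rot":[0,0,0]},
  {"gripper":0.5,"linear":[-0.0033,-0.071,0],"delta_rot":[0,0,0]},
])

```text
clock: 7.2
position: [0.5844, -0.1253, 0.1214]
ee_rot: [0.0, 0.723, 0.691, 0.0]
contact_force: [0.4, 1.4, 0.9]
width: 0.0211
gripper_force: 0.7
```

>>> send_rows([
  {"gripper":0.5,"linear":[-0.0004,-0.009,0],"delta_rot":[0,0,0]},
  {"gripper":0.5,"linear":[-0.0008,-0.018,0],"delta_rot":[0,0,0]},
  {"gripper":0.5,"linear":[-0.0012,-0.027,0],"delta_rot":[0,0,0]},
  {"gripper":0.5,"linear":[-0.0017,-0.036,0],"delta_rot":[0,0,0]},
  {"gripper":0.5,"linear":[-0.0021,-0.045,0],"delta_rot":[0,0,0]},
  {"gripper":0.5,"linear":[-0.0025,-0.054,0],"delta_rot":[0,0,0]},
  {"gripper":0.5,"linear":[-0.003,-0.063,0],"delta_rot":[0,0,0]},
  {"gripper":0.5,"linear":[-0.0033,-0.07,0],"delta_rot":[0,0,0]},
])

```text
clock: 8.0
position: [0.581, -0.1957, 0.1212]
ee_rot: [0.0, 0.723, 0.691, -0.0]
contact_force: [0.5, -0.4, -0.2]
width: 0.021
gripper_force: 0.0
```

>>> send_rows([
  {"gripper":0.5,"linear":[0,0,0],"delta_rot":[0,0,0]},
  {"gripper":0.5,"linear":[0,0.001,0.045],"delta_rot":[0,0,0]},
  {"gripper":0.5,"linear":[0,0.002,0.07],"delta_rot":[0,0,0]},
  {"gripper":0.5,"linear":[0,0.002,0.07],"delta_rot":[0,0,0]},
])

```text
clock: 8.4
position: [0.5836, -0.1933, 0.1957]
ee_rot: [0.004, 0.723, 0.691, 0.002]
contact_force: [-0.3, -0.0, -0.5]
width: 0.0216
gripper_force: 0.0
```

Run:
```python
from h import *
s=shot('scene','e.png')['pixels']
cv2.imwrite('pics/e.png',cv2.resize(s[130:370,80:420],(510,360)))
print(get_state()['position'])
```

```text
[ 0.58226225 -0.19275961  0.19340421]
```

View pics/e.png

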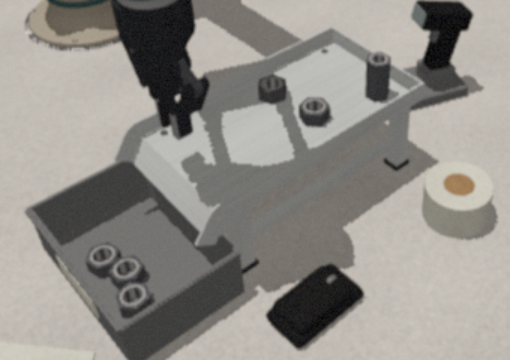

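C is in. Next is nut E, starting from behind it.

>>> send_rows([
  {"gripper":0.5,"linear":[-0.01,0.045,0],"delta_rot":[0,0,0]},
  {"gripper":0.5,"linear":[-0.02,0.09,0],"delta_rot":[0,0,0]},
  {"gripper":0.5,"linear":[-0.03,0.135,0],"delta_rot":[0,0,0]},
  {"gripper":0.5,"linear":[-0.039,0.18,0],"delta_rot":[0,0,0]},
  {"gripper":0.5,"linear":[-0.044,0.21,0],"delta_rot":[0,0,0]},
  {"gripper":0.5,"linear":[-0.044,0.2165,0],"delta_rot":[0,0,0]},
  {"gripper":0.5,"linear":[-0.044,0.2165,0],"delta_rot":[0,0,0]},
])

```text
clock: 9.15
position: [0.5365, 0.0248, 0.1904]
ee_rot: [-0.0, 0.722, 0.692, -0.001]
contact_force: [0.8, -0.5, -0.1]
width: 0.0215
gripper_force: 0.0
```

>>> send_rows([
  {"gripper":0.5,"linear":[0,0,-0.03],"delta_rot":[0,0,0]},
  {"gripper":0.5,"linear":[0,0,-0.058],"delta_rot":[0,0,0]},
  {"gripper":0.5,"linear":[0,0,-0.07],"delta_rot":[0,0,0]},
  {"gripper":0.5,"linear":[0,0,-0.07],"delta_rot":[0,0,0]},
])

```text
clock: 9.55
position: [0.5359, 0.0228, 0.1192]
ee_rot: [-0.002, 0.724, 0.69, -0.002]
contact_force: [-1.0, -0.5, -0.3]
width: 0.0215
gripper_force: 0.0
```

>>> send_rows([
  {"gripper":0.5,"linear":[-0.0004,-0.009,0],"delta_rot":[0,0,0]},
  {"gripper":0.5,"linear":[-0.0008,-0.018,0],"delta_rot":[0,0,0]},
  {"gripper":0.5,"linear":[-0.0012,-0.027,0],"delta_rot":[0,0,0]},
  {"gripper":0.5,"linear":[-0.0017,-0.036,0],"delta_rot":[0,0,0]},
  {"gripper":0.5,"linear":[-0.0021,-0.045,0],"delta_rot":[0,0,0]},
  {"gripper":0.5,"linear":[-0.0025,-0.054,0],"delta_rot":[0,0,0]},
  {"gripper":0.5,"linear":[-0.003,-0.063,0],"delta_rot":[0,0,0]},
  {"gripper":0.5,"linear":[-0.0033,-0.072,0],"delta_rot":[0,0,0]},
])

```text
clock: 10.35
position: [0.5338, -0.0487, 0.1214]
ee_rot: [-0.0, 0.723, 0.691, 0.0]
contact_force: [-0.4, 1.6, 0.7]
width: 0.0214
gripper_force: 0.9
```

>>> send_rows([
  {"gripper":0.5,"linear":[-0.0004,-0.009,0],"delta_rot":[0,0,0]},
  {"gripper":0.5,"linear":[-0.0008,-0.018,0],"delta_rot":[0,0,0]},
  {"gripper":0.5,"linear":[-0.0012,-0.027,0],"delta_rot":[0,0,0]},
  {"gripper":0.5,"linear":[-0.0017,-0.036,0],"delta_rot":[0,0,0]},
  {"gripper":0.5,"linear":[-0.0021,-0.045,0],"delta_rot":[0,0,0]},
  {"gripper":0.5,"linear":[-0.0025,-0.054,0],"delta_rot":[0,0,0]},
  {"gripper":0.5,"linear":[-0.003,-0.063,0],"delta_rot":[0,0,0]},
  {"gripper":0.5,"linear":[-0.0033,-0.072,0],"delta_rot":[0,0,0]},
])

```text
clock: 11.15
position: [0.5304, -0.1208, 0.1213]
ee_rot: [-0.0, 0.723, 0.691, -0.0]
contact_force: [0.0, 1.3, 2.4]
width: 0.0212
gripper_force: 0.9
```

>>> send_rows([
  {"gripper":0.5,"linear":[-0.0004,-0.009,0],"delta_rot":[0,0,0]},
  {"gripper":0.5,"linear":[-0.0008,-0.018,0],"delta_rot":[0,0,0]},
  {"gripper":0.5,"linear":[-0.0012,-0.027,0],"delta_rot":[0,0,0]},
  {"gripper":0.5,"linear":[-0.0017,-0.036,0],"delta_rot":[0,0,0]},
  {"gripper":0.5,"linear":[-0.0021,-0.045,0],"delta_rot":[0,0,0]},
  {"gripper":0.5,"linear":[-0.0025,-0.054,0],"delta_rot":[0,0,0]},
  {"gripper":0.5,"linear":[-0.003,-0.063,0],"delta_rot":[0,0,0]},
  {"gripper":0.5,"linear":[-0.0033,-0.07,0],"delta_rot":[0,0,0]},
])

```text
clock: 11.95
position: [0.5271, -0.1912, 0.1212]
ee_rot: [0.0, 0.723, 0.691, -0.0]
contact_force: [-1.0, -0.1, -0.3]
width: 0.0215
gripper_force: 0.0
```

>>> send_rows([
  {"gripper":0.5,"linear":[0,0,0],"delta_rot":[0,0,0]},
  {"gripper":0.5,"linear":[0,0.001,0.045],"delta_rot":[0,0,0]},
  {"gripper":0.5,"linear":[0,0.002,0.08],"delta_rot":[0,0,0]},
  {"gripper":0.5,"linear":[0,0.002,0.08],"delta_rot":[0,0,0]},
])

```text
clock: 12.35
position: [0.5303, -0.1892, 0.2066]
ee_rot: [0.005, 0.723, 0.691, 0.002]
contact_force: [0.8, -0.5, 0.4]
width: 0.0214
gripper_force: 0.0
```

Run:
```python
from h import *
s=shot('scene','f.png')['pixels']
cv2.imwrite('pics/f.png',cv2.resize(s[130:370,80:420],(510,360)))
print(get_state()['position'])
```

```text
[ 0.52881227 -0.18854074  0.20403918]
```

View pics/f.png

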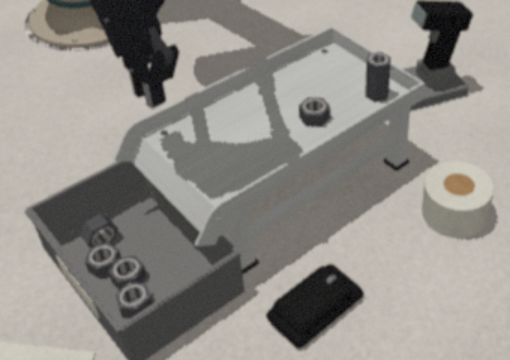

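Four nuts are in the bin. The last is nut B. The rake lands close behind it, keeping clear of the coupling.

>>> send_rows([
  {"gripper":0.5,"linear":[0.017,0.045,0],"delta_rot":[0,0,0]},
  {"gripper":0.5,"linear":[0.034,0.09,0],"delta_rot":[0,0,0]},
  {"gripper":0.5,"linear":[0.051,0.135,0],"delta_rot":[0,0,0]},
  {"gripper":0.5,"linear":[0.068,0.175,0],"delta_rot":[0,0,0]},
  {"gripper":0.5,"linear":[0.08,0.203,0],"delta_rot":[0,0,0]},
  {"gripper":0.5,"linear":[0.0832,0.2155,0],"delta_rot":[0,0,0]},
  {"gripper":0.5,"linear":[0.0832,0.2155,0],"delta_rot":[0,0,0]},
  {"gripper":0.5,"linear":[0.0832,0.2155,0],"delta_rot":[0,0,0]},
])

```text
clock: 13.2
position: [0.6095, 0.0266, 0.2005]
ee_rot: [-0.0, 0.723, 0.691, -0.001]
contact_force: [0.1, -1.0, -0.3]
width: 0.0212
gripper_force: 0.0
```

>>> send_rows([
  {"gripper":0.5,"linear":[0,0,-0.025],"delta_rot":[0,0,0]},
  {"gripper":0.5,"linear":[0,0,-0.05],"delta_rot":[0,0,0]},
  {"gripper":0.5,"linear":[0,0,-0.07],"delta_rot":[0,0,0]},
  {"gripper":0.5,"linear":[0,0,-0.08],"delta_rot":[0,0,0]},
  {"gripper":0.5,"linear":[0,0,-0.08],"delta_rot":[0,0,0]},
])

```text
clock: 13.7
position: [0.609, 0.0261, 0.1199]
ee_rot: [-0.001, 0.724, 0.69, -0.001]
contact_force: [-0.7, -0.3, 0.6]
width: 0.0212
gripper_force: 0.0
```

>>> send_rows([
  {"gripper":0.5,"linear":[-0.0004,-0.009,0],"delta_rot":[0,0,0]},
  {"gripper":0.5,"linear":[-0.0008,-0.018,0],"delta_rot":[0,0,0]},
  {"gripper":0.5,"linear":[-0.0012,-0.027,0],"delta_rot":[0,0,0]},
  {"gripper":0.5,"linear":[-0.0017,-0.036,0],"delta_rot":[0,0,0]},
  {"gripper":0.5,"linear":[-0.0021,-0.045,0],"delta_rot":[0,0,0]},
  {"gripper":0.5,"linear":[-0.0025,-0.054,0],"delta_rot":[0,0,0]},
  {"gripper":0.5,"linear":[-0.003,-0.063,0],"delta_rot":[0,0,0]},
  {"gripper":0.5,"linear":[-0.0033,-0.072,0],"delta_rot":[0,0,0]},
])

```text
clock: 14.5
position: [0.6071, -0.0453, 0.1214]
ee_rot: [0.0, 0.723, 0.691, 0.0]
contact_force: [0.1, 1.5, 0.1]
width: 0.0211
gripper_force: 0.7
```

>>> send_rows([
  {"gripper":0.5,"linear":[-0.0004,-0.009,0],"delta_rot":[0,0,0]},
  {"gripper":0.5,"linear":[-0.0008,-0.018,0],"delta_rot":[0,0,0]},
  {"gripper":0.5,"linear":[-0.0012,-0.027,0],"delta_rot":[0,0,0]},
  {"gripper":0.5,"linear":[-0.0017,-0.036,0],"delta_rot":[0,0,0]},
  {"gripper":0.5,"linear":[-0.0021,-0.045,0],"delta_rot":[0,0,0]},
  {"gripper":0.5,"linear":[-0.0025,-0.054,0],"delta_rot":[0,0,0]},
  {"gripper":0.5,"linear":[-0.003,-0.063,0],"delta_rot":[0,0,0]},
  {"gripper":0.5,"linear":[-0.0033,-0.072,0],"delta_rot":[0,0,0]},
])

```text
clock: 15.3
position: [0.6038, -0.1173, 0.1213]
ee_rot: [-0.0, 0.723, 0.691, -0.0]
contact_force: [0.1, 1.0, 0.8]
width: 0.0216
gripper_force: 0.7
```

>>> send_rows([
  {"gripper":0.5,"linear":[-0.0004,-0.01,0],"delta_rot":[0,0,0]},
  {"gripper":0.5,"linear":[-0.0009,-0.02,0],"delta_rot":[0,0,0]},
  {"gripper":0.5,"linear":[-0.0013,-0.03,0],"delta_rot":[0,0,0]},
  {"gripper":0.5,"linear":[-0.0018,-0.04,0],"delta_rot":[0,0,0]},
  {"gripper":0.5,"linear":[-0.0023,-0.05,0],"delta_rot":[0,0,0]},
  {"gripper":0.5,"linear":[-0.0028,-0.06,0],"delta_rot":[0,0,0]},
  {"gripper":0.5,"linear":[-0.0032,-0.07,0],"delta_rot":[0,0,0]},
  {"gripper":0.5,"linear":[-0.0035,-0.077,0],"delta_rot":[0,0,0]},
])

```text
clock: 16.1
position: [0.6002, -0.1949, 0.1212]
ee_rot: [0.0, 0.723, 0.691, -0.0]
contact_force: [0.3, 0.2, 0.7]
width: 0.0212
gripper_force: 0.0
```

>>> send_rows([
  {"gripper":0.5,"linear":[0,0,0],"delta_rot":[0,0,0]},
  {"gripper":0.5,"linear":[0,0.001,0.045],"delta_rot":[0,0,0]},
  {"gripper":0.5,"linear":[0,0.002,0.09],"delta_rot":[0,0,0]},
  {"gripper":0.5,"linear":[0,0.002,0.12],"delta_rot":[0,0,0]},
  {"gripper":0.5,"linear":[0,0.002,0.12],"delta_rot":[0,0,0]},
  {"gripper":0.5,"linear":[0,0.002,0.12],"delta_rot":[0,0,0]},
])

```text
clock: 16.7
position: [0.6004, -0.1912, 0.2419]
ee_rot: [0.001, 0.723, 0.691, 0.0]
contact_force: [-0.6, 0.2, -0.9]
width: 0.0212
gripper_force: 0.0
```

Run:
```python
from h import *
s=shot('scene','g.png')['pixels']
cv2.imwrite('pics/g.png',cv2.resize(s[130:370,80:420],(680,480)))
print(get_state()['position'])
```

```text
[ 0.59974271 -0.19101015  0.24048227]
```

View pics/g.png

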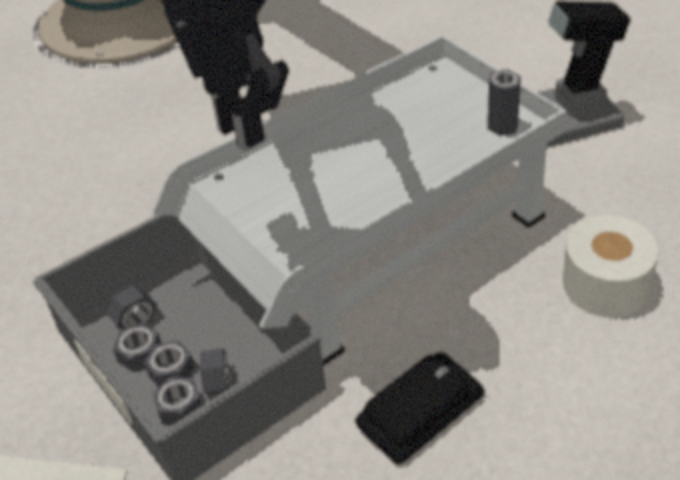

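All five nuts are in the bin, with two on edge. The coupling still stands, the bystanders are undisturbed, and the fingers are clear.

```bash
python3 -c "
from rig import sign_off
print(sign_off())"
```

```text
the job is handed in; nothing more can be done
None
```

All five low nuts were pushed off the tray into the grey bin (two lie on edge), the coupling nut still stands in its place, the label roll, mouse and scanner were not touched, and the job was handed in at about 17 s.

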